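Hang the rinsed vial basket on the rotary drain rack

ROBOT

A 6-joint arm with a two-finger parallel gripper is mounted at the origin on the work surface. World frame = base frame: x ahead of the robot, y to its left, z up, the work surface at z = 0. Lengths are in m, angles in rad, forces in N, time in s.
With the tool pointing down it reaches from about 0.3 to 0.75 m from the base axis. Payload 8.5 kg.
Tool frame: the origin (TCP) lies at the very end of the fingers, on their centre line; the grasp point (between the pads) lies r.grasp_offset behind it (r.grasp_offset is the distance from the TCP to the grasp point, in m); x points along the fingers, y is the direction in which the jaws open and shut, and the axes are right-handed (so a half turn about x gives the same grasp; the last joint's range is limited). The gripper opens to 85 mm and grips with 20 to 120 N. Pads are 22 mm wide; open, the fingers measure 114 mm over their backs; the gripper's body (76 mm by 85 mm) begins 54 mm behind the grasp point. The pads swing forward as they close: fully open they stand 13 mm farther back than shut.
Start: joints at [0.902, 0.381, 1.297, -0, 1.464, -0.215], TCP at [0.241, 0.494, 0.231] pointing down, gripper open.
Joint ranges: [-3.11, 3.11], [-0.89, 2.33], [0.22, 2.48], [-1.42, 4.56], [0.17, 2.85], [-2.88, 2.88]. Speed limits (rad/s): [2.39, 2.39, 3.14, 3.14, 3.14, 3.14].

INTERFACE

Orientations are given as [roll, pitch, yaw] about the fixed x, y, z axes, in that order (R = Rz(yaw) Ry(pitch) Rx(roll)).
In Python, from plant import telemetry, snapshot, job, find_in, r gives the robot as it stands. The module is installed in compiled form; this text tells all that it offers.
- The arm moves only by the tool apply_moves, never from a script. Its argument "steps" is a list that holds one entry, the list of rows, each a list of 7 numbers: the turn, a rotation vector about the tool's x, y, z in rad, then the shift along the tool's x, y, z in cm, then the opening, from 0 (shut) to 1 (fully open). A call has 1 to 5 rows; each row shifts and turns the commanded pose from where the row before left it, along the tool's axes as they then stand; what a row does not reach is not made up. A row lasts 1/8 s, in which the tool goes at most 62.5 mm and 10.7 degrees, less where a joint would pass 70% of its speed; a pose out of reach is approached as far as the arm can. A call with a gripper value outside its range is refused whole. The fingers move at their own pace and stop on an object; "squeeze" is the grip in N (left out, the last holds). Time passes only in rows, so rows that do not move let the fingers close. It gives the time, the measured TCP pose, the force and the opening at its end, in the units of the state.
- telemetry.state(): the state, without advancing time (a new reading comes with each control period).
- snapshot(name): name is "scene" or "top" or "wrist"; returns a dict with "img" (400x640x3 uint8, red, green, blue), "intrinsics" (3x3 intrinsics, pixels), "extrinsics" (4x4, takes a point from world to camera coordinates). Camera axes: x right, y up, looking along -z (the intrinsics and any distortion apply to the point x, -y, -z); pixel columns grow to the right and rows downward; lengths in m; the calibration is good to about 2 mm. A picture is of the moment at which its call begins. There is no depth.
- job.job_done(): hands the job in, once; it reports no verdict.
Trained networks look in a picture, given as the dict that the camera call returned (one of the last four; its "shot" number tells which), for a name from the list of things; names that differ only in an ending like _2 or _b are one class to them, and where a whole thing is asked for, a point or a joint stands for the part that bears it (a point fixed in the world has none). Each returns a list of dicts, best first, with "confidence" (0 to 1); they miss things now and then, are a little off and sometimes report something else, mostly with a low value. They report only what shows in the picture. A call takes as long as a camera call. They do not tell look-alikes from the thing itself.
- find_in(picture, label): "xyz" ([x, y, z] in m, in world coordinates, good to about 4 mm: the middle of the surface that is visible of it).
The state is a dict: "t": time; "joint_positions": joint angles; "dq": joint speeds; "effort": joint torques, N m; "ee_pos": TCP position; "tcp_rot": TCP orientation; "ft_force": force on the tool from outside, world axes, zero at the start; "moment": the same for the moment, N m; "grip_width": finger opening in m.
Only numpy, scipy, OpenCV 4.12 (cv2) and the standard library are available. Lean on these libraries where they do the work, as an engineer would, in place of code of your own. Each camera call takes 0.05 s, during which the arm holds its last target. There are 200 camera calls.

TASK

First turn the rotary drain rack by its blue top handle until its one empty hook stands straight above the white drip tray. Then pick up the blue-handled vial basket and hang it by its wire arch on that hook, so that it hangs freely and still above the tray. Leave the yellow-handled basket standing where it is.

Things in the scene. Friction and masses are not known exactly. Their poses are not given: they have to be found in the camera images.
- blue_grip (a point): Centre of the blue handle block (16 x 16 mm, 44 high) on a vial basket standing upright on the bench; z up. Round wire basket, 64 mm wide, 0.14 kg; underside 135 mm, rim 93 mm below this point. Wire arch (5 mm wire) in the y-z plane: legs 59 mm apart, shoulders 43 mm below this point, roof-like peak (wire centre) 20 mm below. The hook arm goes through it along x.
- rack: Fixed foot of the rotary drain rack: grey disc 150 mm wide, 28 mm column. Origin on the turning axis at bench level, z up. The white drip tray (100 x 110 x 22 mm) is centred 112 mm from the axis along -x (roughly towards the robot). On the column turns a carousel with four hook arms; three hold grey-handled baskets fixed to it, reaching 142 mm out and 246 mm high.
- hook (a point): Valley of the one empty hook, on the centre line of its 8 mm steel arm, 110 mm from the turning axis, 195 mm above the bench; x points outward from the axis, z up. The arm (203 mm high at most) dips to this valley and ends in an upturned tip 132 mm from the axis, top 211 mm above the bench. With the basket hung here its handle-block centre is 28 mm above this point.
- carousel (a joint): Carousel angle (rad), positive counter-clockwise from above. 0: empty hook straight above the drip tray (along the rack's -x); at q it is turned from there by q. Starts at 0.5 to 1.4; light friction (0.15 N m), stays where left. Top handle: blue bar centred on the axis, lying along the empty hook's line, 60 mm long, 14 wide, from 212 to 250 mm above the bench; turns with it.
- yellow_basket: Bystander: a basket of the same size and shape but with a yellow handle block; origin at the centre of its underside, z up. Stands on the bench and is to be left alone.
Mind the look-alikes: they are no part of the job. What is shaped like the part that bears blue_grip but green is not meant.

How it is judged:
By the outcome, as a careful person would: the job done as asked, in the order asked, and still so for the second after the job is handed in, with the robot touching nothing.
It also fails if it takes over 56 s, if anything falls off the work surface, if the arm or the gripper's body presses on something with over 40 N, if the wrist force passes 120 N, or if a joint passes its speed limit or range.

## Working session

There is one attempt and no reset: what is moved stays moved. The work goes in short steps, Python scripts to look and compute and a tool call to move; the robot and the scene stay as the last step left them, time stands still between calls to the robot, and variables do not carry over. Pictures are saved under pics/ and viewed, about 8 in all and at most 12, crops included, and the job is handed in when it is done.

Besides the shell and the picture viewer there is one more tool, called after "Emit:" as name(argument=value, ...) on one line, values as JSON. apply_moves: Moves the arm, as the interface text tells. Its arguments: {"type":"object","properties":{"steps":{"type":"array","items":{"type":"array","items":{"type":"array","items":{"type":"number"}}}},"squeeze":{"type":"number"}},"required":["steps"]}

```bash
mkdir -p pics; cat > h.py <<'E'
from plant import telemetry, snapshot, job, find_in, r
import numpy as np, cv2
def save(p,name): cv2.imwrite('pics/'+name,cv2.cvtColor(p['img'],cv2.COLOR_RGB2BGR))
def proj(p,X):
    c=(p['extrinsics']@np.append(X,1))[:3]; c=c*[1,-1,-1]; u=p['intrinsics']@c; return u[:2]/u[2]
def ray(p,u,v,z):
    E=np.array(p['extrinsics']);R=E[:3,:3];t=E[:3,3];o=-R.T@t
    d=R.T@(np.linalg.inv(p['intrinsics'])@[u,v,1]*[1,-1,-1]); return o+d*(z-o[2])/d[2]
E
python3 - <<'E'
from h import *
s=telemetry.state(); print({k:np.round(v,3) for k,v in s.items()}, r.grasp_offset)
a=snapshot('scene');b=snapshot('top')
cv2.imwrite('pics/a.png',cv2.cvtColor(cv2.resize(np.vstack([a['img'],b['img']]),(480,600)),cv2.COLOR_RGB2BGR))
save(a,'scene.png');save(b,'top.png')
for n,p in(('scene',a),('top',b)):
    print(n,{k:p[k] for k in p if k not in('img','intrinsics','extrinsics')})
    for l in ['blue_grip','rack','hook','carousel','yellow_basket']:
        print(l,[(np.round(d['xyz'],3),round(d['confidence'],2),np.round(proj(p,d['xyz']))) for d in find_in(p,l)])
E
```

```text
{'t': np.float64(0.0), 'joint_positions': array([ 0.902,  0.381,  1.298,  0.   ,  1.464, -0.215]), 'dq': array([ 0.002,  0.   ,  0.   , -0.001,  0.   ,  0.   ]), 'effort': array([-1.0000e-03, -4.4847e+01, -2.3127e+01, -0.0000e+00,  5.0000e-03,
       -0.0000e+00]), 'ee_pos': array([0.241, 0.494, 0.231]), 'tcp_rot': array([-1.795,  1.569, -2.249]), 'ft_force': array([0.325, 0.133, 0.263]), 'moment': array([-0.016, -0.058,  0.042]), 'grip_width': np.float64(0.085)} 0.0187
scene {'shot': 1}
blue_grip [(array([0.476, 0.346, 0.039]), 0.88, array([327., 166.])), (array([0.462, 0.244, 0.043]), 0.59, array([307., 191.]))]
rack [(array([0.631, 0.002, 0.104]), 0.69, array([339., 277.]))]
hook []
carousel [(array([0.686, 0.001, 0.188]), 0.85, array([371., 259.]))]
yellow_basket [(array([0.605, 0.241, 0.039]), 0.9, array([363., 208.]))]
top {'shot': 2}
blue_grip [(array([0.474, 0.349, 0.041]), 0.84, array([198., 247.])), (array([0.458, 0.244, 0.038]), 0.78, array([257., 255.]))]
rack [(array([0.612, 0.022, 0.087]), 0.86, array([383., 165.]))]
hook []
carousel [(array([0.66 , 0.024, 0.199]), 0.81, array([391., 122.]))]
yellow_basket [(array([0.597, 0.239, 0.038]), 0.87, array([259., 178.]))]
```

View pics/top.png

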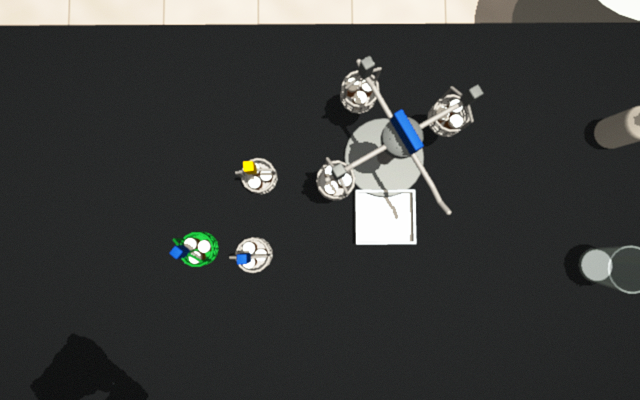

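View pics/scene.png

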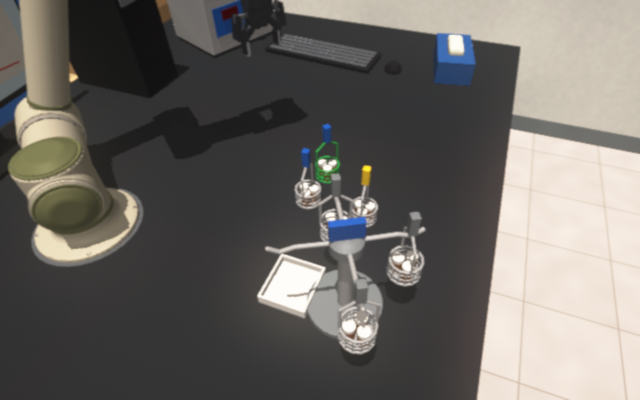

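The possible targets in the top view are the silver basket with a blue block at (242,258), the green look-alike at (177,252) and the yellow-handled basket at (248,167). Three grey-handled baskets are on the carousel. I choose the silver one at (242,258). The empty arm ends at about (448,212), and the tray is at (386,217).

```bash
cat > m.py <<'E'
from h import *
def blobs(p,name):
    hsv=cv2.cvtColor(p['img'],cv2.COLOR_RGB2HSV)
    m=cv2.inRange(hsv,*{'blue':((100,120,50),(130,255,255)),'white':((0,0,225),(180,25,255))}[name])
    n,l,s,c=cv2.connectedComponentsWithStats(m)
    return [(c[i],s[i,4],cv2.minAreaRect(np.argwhere(l==i)[:,::-1].astype(np.float32))) for i in range(1,n) if s[i,4]>25]
E
python3 - <<'E'
from m import *
p=snapshot('top')
for c,a,rc in blobs(p,'blue'):
    print('blue',np.round(c),a,rc[1],'z.25 corners',np.round([ray(p,*q,.25)[:2] for q in cv2.boxPoints(rc)],3).tolist(),'z.157',np.round(ray(p,*c,.157)[:2],3))
for c,a,rc in blobs(p,'white'):
    if a>400: print('white',np.round(c),a,np.round([ray(p,*q,.022)[:2] for q in cv2.boxPoints(rc)],3).tolist())
for uv in [(385,157)]: print('disc',ray(p,*uv,0.01))
print('tip',ray(p,448,212,.205)); E=p['extrinsics'];print('cam',-E[:3,:3].T@E[:3,3])
s=snapshot('scene')
A=cv2.resize(p['img'][220:290,150:290],(800,400),interpolation=2)[:300*2]
A=cv2.resize(p['img'][225:285,160:280],(600,300),interpolation=2)
B=cv2.resize(p['img'][90:240,330:480],(300,300),interpolation=2)
C=cv2.resize(s['img'][110:230,260:440],(450,300),interpolation=2);D=cv2.resize(s['img'][180:360,250:430],(300,300),interpolation=2)
im=np.zeros((600,750+50,3),np.uint8);im[:300,:500]=A[:,100:];im[:300,500:]=B;im[300:,:450]=C;im[300:,450:750]=D
cv2.imwrite('pics/c.png',im[:,:,::-1])
E
```

```text
blue [406. 131.] 695 (44.44374084472656, 16.71342658996582) z.25 corners [[0.656, 0.037], [0.668, 0.017], [0.615, -0.012], [0.603, 0.008]] z.157 [ 0.655 -0.006]
blue [178. 252.] 198 (15.148855209350586, 15.773550987243652) z.25 corners [[0.473, 0.334], [0.489, 0.321], [0.477, 0.305], [0.461, 0.318]] z.157 [0.471 0.348]
blue [242. 258.] 133 (11.0, 13.0) z.25 corners [[0.472, 0.243], [0.472, 0.225], [0.458, 0.225], [0.458, 0.243]] z.157 [0.46 0.25]
white [49. 11.] 842 [[0.942, 0.688], [0.941, 0.605], [0.896, 0.604], [0.897, 0.686]]
white [81. 14.] 449 [[0.941, 0.598], [0.941, 0.541], [0.896, 0.54], [0.896, 0.596]]
white [140.  10.] 988 [[0.941, 0.528], [0.94, 0.426], [0.895, 0.425], [0.896, 0.527]]
white [210.  11.] 2148 [[0.94, 0.42], [0.939, 0.248], [0.894, 0.248], [0.895, 0.42]]
white [305.  11.] 2058 [[0.939, 0.242], [0.939, 0.069], [0.895, 0.07], [0.896, 0.242]]
white [398.  11.] 2080 [[0.939, 0.063], [0.938, -0.111], [0.894, -0.109], [0.895, 0.064]]
white [460.  11.] 591 [[0.938, -0.115], [0.938, -0.172], [0.896, -0.171], [0.896, -0.113]]
white [624.   7.] 517 [[0.936, -0.409], [0.936, -0.486], [0.898, -0.484], [0.899, -0.407]]
white [384. 218.] 2911 [[0.577, 0.063], [0.576, -0.046], [0.476, -0.044], [0.477, 0.065]]
disc [0.63805939 0.006319   0.01      ]
tip [ 0.5257543  -0.05441726  0.205     ]
cam [0.50114055 0.13184479 0.86002443]
```

View pics/c.png

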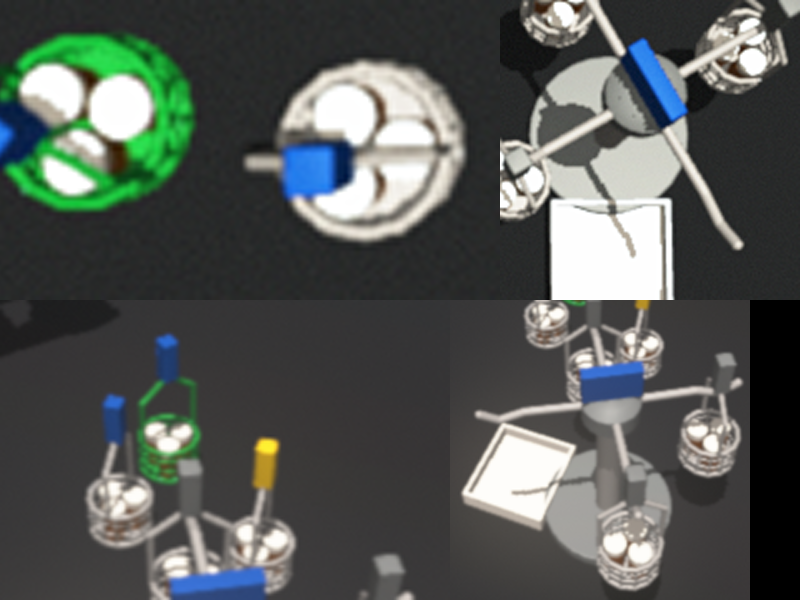

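The crop confirms it: the silver basket has the blue block, and its arch spans roughly world y. The green one is its look-alike. Axis is at about (0.638, 0.007), q is about 0.52 and the rack yaw is about -1°.

```bash
cat >> h.py <<'E'
from scipy.spatial.transform import Rotation as Ro
def plan(pos,a_deg,s=None):
    s=s or telemetry.state(); R=Ro.from_euler('xyz',s['tcp_rot']).as_matrix()
    a=np.radians(a_deg); c,n=np.cos(a),np.sin(a)
    T=np.array([[0,c,n],[0,n,-c],[-1,0,0]])
    print('t',round(s['t'],2),'pos',np.round(s['ee_pos'],4),'yaw_y',round(np.degrees(np.arctan2(R[1,1],R[0,1])),2),'tilt',round(np.degrees(np.arccos(-R[2,0])),2),'w',round(s['grip_width'],4),'F',np.round(s['ft_force'],1),'q6',round(s['joint_positions'][5],2))
    print('rotvec(tool)',np.round(Ro.from_matrix(R.T@T).as_rotvec(),3),'shift cm cur axes',np.round(R.T@(np.array(pos)-s['ee_pos'])*100,2),'shift in target axes',np.round(T.T@(np.array(pos)-s['ee_pos'])*100,2))
E
python3 - <<'E'
from h import *
for a in (118.6,-61.4): plan([.638,.0065,.29],a)
E
```

```text
t 0.7 pos [0.2411 0.4943 0.2313] yaw_y 64.0 tilt 0.0 w 0.0854 F [ 0.1 -0.7 -0.4] q6 -0.22
rotvec(tool) [-0.953 -0.     0.   ] shift cm cur axes [ -5.87 -26.44  57.06] shift in target axes [ -5.87 -61.83  11.5 ]
t 0.7 pos [0.2411 0.4943 0.2313] yaw_y 64.0 tilt 0.0 w 0.0854 F [ 0.1 -0.7 -0.4] q6 -0.22
rotvec(tool) [2.189 0.    0.   ] shift cm cur axes [ -5.87 -26.44  57.06] shift in target axes [ -5.87  61.83 -11.5 ]
```

Emit:
apply_moves(steps=[[[-0.18,0,0,-1.5,0,0,1],[-0.18,0,0,-1.5,0,0,1],[-0.18,0,0,-1.5,0,0,1],[-0.18,0,0,-1.4,0,0,1],[-0.18,0,0,0,0,0,1]]])

```text
t: 1.32
ee_pos: [0.2413, 0.4946, 0.2915]
tcp_rot: [0.44, 1.568, 0.892]
ft_force: [-0.4, 0.9, -0.7]
grip_width: 0.0853
```

Emit:
apply_moves(steps=[[[-0.053,0,0,0,-3,0,1],[0,0,0,0,-5.5,1,1],[0,0,0,0,-5.5,1,1],[0,0,0,0,-5.5,1,1],[0,0,0,0,-5.5,1,1]]])

```text
t: 1.95
ee_pos: [0.3954, 0.2917, 0.2905]
tcp_rot: [-0.053, 1.57, 0.447]
ft_force: [0.5, 1.1, 0.1]
grip_width: 0.0851
```

Emit:
apply_moves(steps=[[[0,0,0,0,-5.5,1,1],[0,0,0,0,-5.5,1,1],[0,0,0,0,-5.5,1,1],[0,0,0,0,-5.5,1,1],[0,0,0,0,-3,1,1]]])

```text
t: 2.58
ee_pos: [0.5593, 0.0953, 0.2901]
tcp_rot: [-2.893, 1.571, -2.396]
ft_force: [0.5, -0.0, -0.8]
grip_width: 0.0858
```

```bash
python3 - <<'E'
from h import *
plan([.638,.0065,.29],118.6)
E
```

```text
t 2.58 pos [0.5593 0.0953 0.2901] yaw_y 118.47 tilt 0.02 w 0.0858 F [ 0.5 -0.  -0.8] q6 -2.11
rotvec(tool) [-0.002 -0.     0.   ] shift cm cur axes [ 1.000e-02 -1.156e+01  2.680e+00] shift in target axes [ 1.000e-02 -1.157e+01  2.650e+00]
```

Emit:
apply_moves(steps=[[[0,0,0,0,-4,1,1],[0,0,0,0,-4,1,1],[0,0,0,0,-3.5,0.7,1],[0,0,0,0,0,0,1]]])

```text
t: 3.08
ee_pos: [0.6377, 0.0078, 0.2891]
tcp_rot: [2.639, 1.57, 3.136]
ft_force: [-0.3, -0.2, -0.6]
grip_width: 0.0855
```

```bash
python3 - <<'E'
from m import *
plan([.638,.0065,.22],118.6)
p=snapshot('wrist'); save(p,'w1.png')
for c,a,rc in blobs(p,'blue'):
    print('blue',np.round(c),a,rc[1],np.round([ray(p,*q,.25)[:2] for q in cv2.boxPoints(rc)],3).tolist())
E
```

```text
t 3.08 pos [0.6377 0.0078 0.2891] yaw_y 118.46 tilt 0.07 w 0.0855 F [-0.3 -0.2 -0.6] q6 -2.24
rotvec(tool) [-0.002 -0.001 -0.001] shift cm cur axes [ 6.91 -0.13 -0.03] shift in target axes [ 6.91 -0.13 -0.04]
blue [325. 223.] 2678 (113.0176010131836, 24.71799087524414) [[0.608, -0.016], [0.601, -0.004], [0.658, 0.028], [0.665, 0.016]]
```

View pics/w1.png

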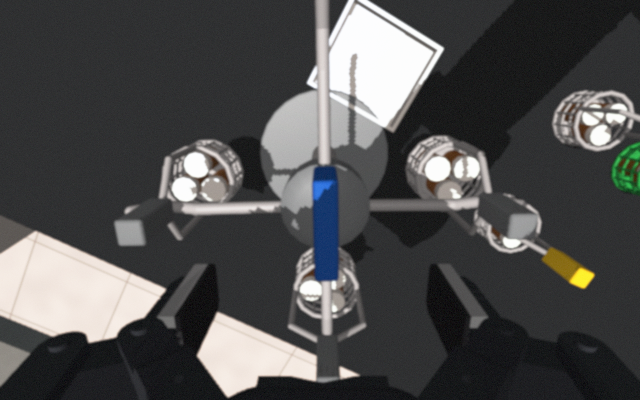

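The wrist view shows the blue bar at (325,223) between the open fingers, with the arm line straight and the tray at the top. Descend and grip.

Emit:
apply_moves(steps=[[[0,0,0,3,0,0,1],[0,0,0,3,0,0,1],[0,0,0,0.7,0,0,1],[0,0,0,0,0,0,0.5],[0,0,0,0,0,0,0.1]]], squeeze=30)

```text
t: 3.75
ee_pos: [0.6372, 0.0099, 0.2249]
tcp_rot: [-0.668, 1.568, -0.168]
ft_force: [0.2, 0.3, -0.2]
grip_width: 0.0513
```

Emit:
apply_moves(steps=[[[0,0,0,0,0,0,0],[0,0,0,0,0,0,0],[0,0,0,0,0,0,0],[0,0,0,0,0,0,0]]])

```text
t: 4.25
ee_pos: [0.6372, 0.0093, 0.2239]
tcp_rot: [-0.913, 1.569, -0.415]
ft_force: [1.2, -3.4, 4.5]
grip_width: 0.0135
```

Emit:
apply_moves(steps=[[[0.1,0,0,0,0,0,0],[0.13,0,0,0,0,0,0],[0.13,0,0,0,0,0,0],[0.13,0,0,0,0,0,0],[0.03,0,0,0,0,0,0]]])

```text
t: 4.88
ee_pos: [0.6372, 0.0092, 0.2239]
tcp_rot: [-0.502, 1.569, -0.524]
ft_force: [1.6, -4.3, 5.5]
grip_width: 0.0131
```

Emit:
apply_moves(steps=[[[0,0,0,0,0,0,0],[0,0,0,0,0,0,0]]])

```text
t: 5.12
ee_pos: [0.6372, 0.0093, 0.2239]
tcp_rot: [-0.444, 1.569, -0.463]
ft_force: [1.2, -3.3, 4.9]
grip_width: 0.0133
```

```bash
python3 - <<'E'
from m import *
plan([.638,.0065,.29],89)
p=snapshot('top'); q=snapshot('wrist')
im=np.hstack([cv2.resize(p['img'][50:290,280:520],(400,400),interpolation=2),cv2.resize(q['img'],(400,250))if 0 else cv2.resize(q['img'][:,120:520],(400,400))])
cv2.imwrite('pics/d.png',im[:,:,::-1])
E
```

```text
t 5.12 pos [0.6372 0.0093 0.2239] yaw_y 88.9 tilt 0.1 w 0.0133 F [ 1.2 -3.3  4.9] q6 -1.72
rotvec(tool) [-0.002  0.002  0.001] shift cm cur axes [-6.61 -0.28  0.1 ] shift in target axes [-6.61 -0.27  0.09]
```

View pics/d.png

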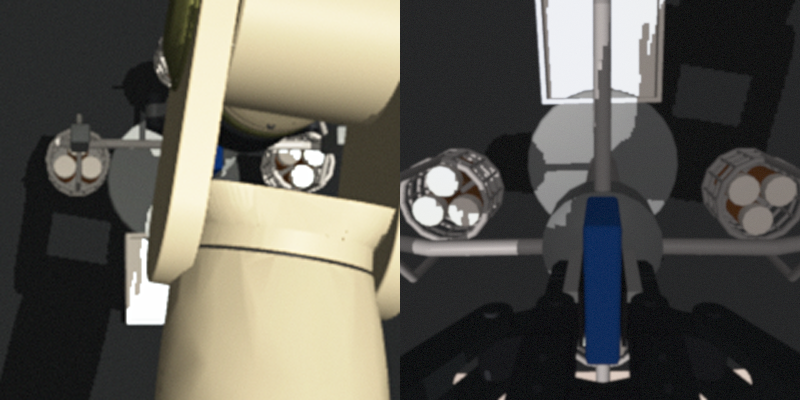

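The arm now lies over the tray's middle, parallel to its sides. I'll release, rise and move towards the basket. I'll check the angle from the top camera once the arm is clear.

Emit:
apply_moves(steps=[[[0,0,0,0,0,0,0.5],[0,0,0,0,0,0,0.7],[0,0,0,0,0,0,0.7],[0,0,0,-3,0,0,0.7],[0,0,0,-4,0,0,0.7]]])

```text
t: 5.85
ee_pos: [0.6364, 0.0099, 0.2932]
tcp_rot: [2.917, 1.568, 2.896]
ft_force: [0.6, 0.5, 0.2]
grip_width: 0.0598
```

Emit:
apply_moves(steps=[[[0,0,0,-2,0,3,1],[0,0,0,0,4,4,1],[0,0,0,0,5,3,1],[0,0,0,0,5,3,1],[0,0,0,0,5,3,1]]])

```text
t: 6.48
ee_pos: [0.7612, 0.1891, 0.2861]
tcp_rot: [0.321, 1.552, 0.301]
ft_force: [0.7, -0.5, -0.6]
grip_width: 0.0856
```

Emit:
apply_moves(steps=[[[0,0,0,0,4.5,1,1],[0,0,0,0,0,0,1]]])

```text
t: 6.72
ee_pos: [0.7565, 0.2311, 0.2823]
tcp_rot: [0.285, 1.535, 0.269]
ft_force: [-0.7, -0.3, -0.0]
grip_width: 0.0856
```

```bash
python3 - <<'E'
from m import *
plan([.46,.248,.30],89)
p=snapshot('top'); q=snapshot('wrist')
for c,a,rc in blobs(p,'blue')+[(None,0,0)]+blobs(q,'blue'):
    if c is None: p=q;print('wrist');continue
    print('blue',np.round(c),a,np.round(rc[1]),np.round([ray(p,*x,.25)[:2] for x in cv2.boxPoints(rc)],3).tolist(),'z.157',np.round(ray(p,*c,.157)[:2],3))
p=snapshot('top')
im=np.hstack([cv2.resize(p['img'][90:270,300:480],(400,400),interpolation=2),cv2.resize(q['img'][:,120:520],(400,400))])
cv2.imwrite('pics/e.png',im[:,:,::-1])
E
```

```text
t 6.72 pos [0.7565 0.2311 0.2823] yaw_y 89.09 tilt 2.06 w 0.0856 F [-0.7 -0.3 -0. ] q6 -1.41
rotvec(tool) [ 0.001  0.034 -0.01 ] shift cm cur axes [ -2.78   1.23 -29.6 ] shift in target axes [ -1.77   1.17 -29.68]
blue [407. 131.] 627 [46. 14.] [[0.667, 0.021], [0.667, 0.002], [0.603, 0.004], [0.603, 0.023]] z.157 [ 0.655 -0.007]
blue [178. 252.] 186 [14. 17.] [[0.478, 0.335], [0.488, 0.315], [0.472, 0.306], [0.462, 0.326]] z.157 [0.471 0.349]
wrist
```

View pics/e.png

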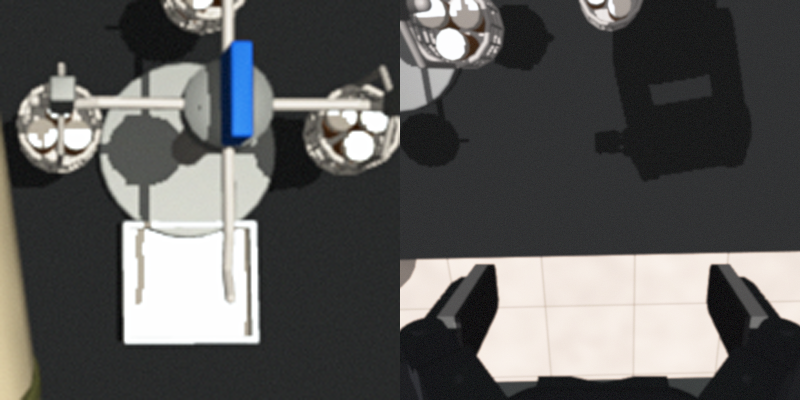

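The top view shows the empty arm over the tray, tip at about (403,224), with the tray middle and arm nearly matching. I moved +x by mistake (wrong sign for tool z), but nothing was touched. Next I'll quantify the angle and replan.

```bash
python3 - <<'E'
from m import *
p=snapshot('top')
g=p['img'][150:232,395:415].astype(int)
a=ray(p,402.6,157.5,.199);b=ray(p,403.5,224,.207);v=b-a;print(a,b,'arm deg from -x (ccw)',np.degrees(np.arctan2(-v[1],-v[0])))
m=cv2.inRange(p['img'],(225,225,225),(255,255,255));m[:185]=0;m[260:]=0;m[:,:345]=0;m[:,430:]=0
c=cv2.boxPoints(cv2.minAreaRect(cv2.findNonZero(m)));w=np.array([ray(p,*x,.022)[:2] for x in c]);print(np.round(w,4).tolist(),w.mean(0))
plan([.46,.25,.28],88)
E
```

```text
[0.60665753 0.00836473 0.199     ] [0.50907163 0.01072222 0.207     ] arm deg from -x (ccw) -1.3838881312990046
[[0.5843, 0.0629], [0.5833, -0.0466], [0.4763, -0.044], [0.4774, 0.0645]] [0.53030317 0.00920985]
t 6.92 pos [0.7579 0.2263 0.284 ] yaw_y 88.74 tilt 2.2 w 0.0852 F [-0.1 -0.2  0.3] q6 -1.41
rotvec(tool) [ 0.013  0.037 -0.01 ] shift cm cur axes [ -0.69   1.71 -29.83] shift in target axes [  0.4    1.33 -29.85]
```

Arm at -1.4° and tray at about -1.1°, so the carousel is within about 0.5°. Now to the basket.

Emit:
apply_moves(steps=[[[0,0,0,0,0,-5,1],[0.013,0.037,-0.01,0,0,-5,1],[0,0,0,0,0.5,-5,1],[0,0,0,0,0.5,-4,1],[0,0,0,0,0.3,-4,1]]])

```text
t: 7.55
ee_pos: [0.5327, 0.2462, 0.2813]
tcp_rot: [0.568, 1.57, 0.533]
ft_force: [0.2, 0.2, 0.6]
grip_width: 0.0853
```

```bash
python3 - <<'E'
from m import *
plan([.46,.25,.25],89)
p=snapshot('wrist');save(p,'f.png')
for c,a,rc in blobs(p,'blue'):
    print('blue',np.round(c),a,np.round(rc[1]),rc[2],np.round([ray(p,*x,.157)[:2] for x in cv2.boxPoints(rc)],3).tolist(),'z.157',np.round(ray(p,*c,.157)[:2],3))
E
```

```text
t 7.55 pos [0.5327 0.2462 0.2813] yaw_y 87.97 tilt 0.05 w 0.0853 F [0.2 0.2 0.6] q6 -1.3
rotvec(tool) [-0.018  0.001 -0.   ] shift cm cur axes [ 3.12  0.12 -7.29] shift in target axes [ 3.13  0.26 -7.28]
blue [327.  85.] 278 [14. 20.] 90.0 [[0.451, 0.244], [0.451, 0.258], [0.46, 0.258], [0.46, 0.244]] z.157 [0.456 0.251]
blue [462.  95.] 894 [35. 32.] 40.60129928588867 [[0.466, 0.33], [0.45, 0.343], [0.466, 0.363], [0.482, 0.35]] z.157 [0.466 0.347]
blue [  3. 370.] 212 [38. 10.] 90.0 [[0.668, -0.047], [0.668, -0.038], [0.71, -0.051], [0.71, -0.06]] z.157 [ 0.692 -0.051]
```

View pics/f.png

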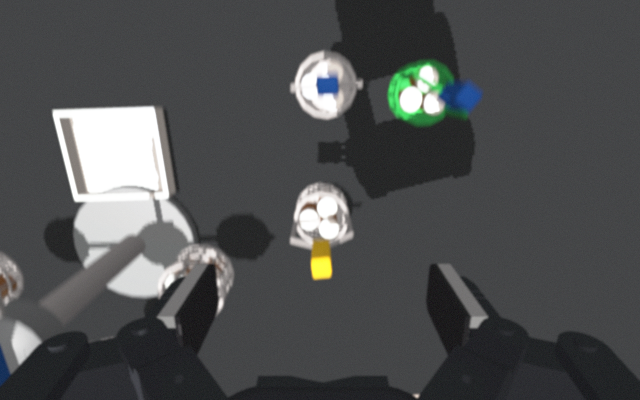

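The wrist view shows the silver basket with its blue block at (327,85), aligned with the image, and the arch running horizontally. The green one is at (462,95). Approach with the fingers partly open.

Emit:
apply_moves(steps=[[[0,0,0,2,0.1,-2,0.8],[0,0,0,2.5,0.2,-2,0.7],[0,0,0,2.5,0,-1.3,0.7],[0,0,0,0,0,0,0.7]]])

```text
t: 8.1
ee_pos: [0.4804, 0.2511, 0.2101]
tcp_rot: [-2.926, 1.568, -2.961]
ft_force: [0.4, 0.3, 0.3]
grip_width: 0.0601
```

```bash
python3 - <<'E'
from m import *
plan([.46,.25,.12],88)
p=snapshot('wrist');save(p,'g.png')
for c,a,rc in blobs(p,'blue'):
    print('blue',np.round(c),a,np.round(rc[1]),rc[2],np.round([ray(p,*x,.157)[:2] for x in cv2.boxPoints(rc)],3).tolist(),'z.157',np.round(ray(p,*c,.157)[:2],3))
E
```

```text
t 8.1 pos [0.4804 0.2511 0.2101] yaw_y 88.01 tilt 0.16 w 0.0601 F [0.4 0.3 0.3] q6 -1.27
rotvec(tool) [ 0.    -0.003  0.001] shift cm cur axes [ 9.01 -0.17 -2.01] shift in target axes [ 9.01 -0.18 -2.04]
blue [323. 182.] 1006 [39. 28.] 90.0 [[0.443, 0.244], [0.444, 0.259], [0.466, 0.259], [0.466, 0.243]] z.157 [0.455 0.251]
blue [487. 193.] 1549 [58. 29.] 36.52885437011719 [[0.46, 0.325], [0.447, 0.334], [0.468, 0.362], [0.482, 0.354]] z.157 [0.464 0.344]
```

View pics/g.png

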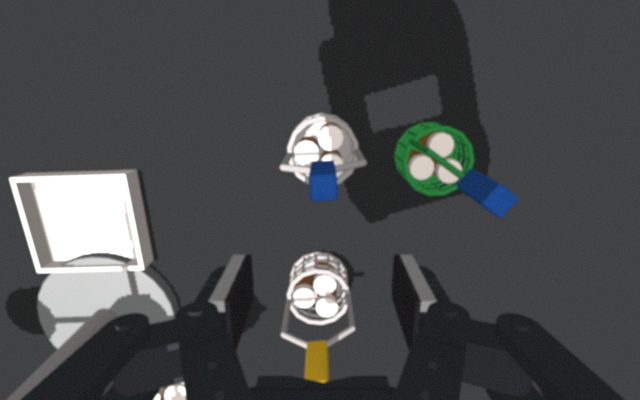

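Block centre estimated at (0.459, 0.251), arch direction about 90°. Move over it, go down and grip.

Emit:
apply_moves(steps=[[[-0.018,0,0,0,-0.1,-2.15,0.7],[0,0,0,3,0,0,0.7],[0,0,0,3,0,0,0.6],[0,0,0,2.8,0,0,0.6],[0,0,0,0,0,0,0.4]]], squeeze=40)

```text
t: 8.78
ee_pos: [0.4601, 0.2513, 0.1224]
tcp_rot: [-2.973, 1.569, -2.99]
ft_force: [0.4, -0.1, 0.8]
grip_width: 0.0354
```

Emit:
apply_moves(steps=[[[0,0,0,0,0,0,0.2],[0,0,0,0,0,0,0],[0,0,0,0,0,0,0],[0,0,0,0,0,0,0]]])

```text
t: 9.28
ee_pos: [0.4607, 0.252, 0.1245]
tcp_rot: [0.311, 1.567, 0.295]
ft_force: [2.1, -0.3, 6.8]
grip_width: 0.0152
```

```bash
python3 - <<'E'
from m import *
plan([.53,.01,.24],89)
E
```

```text
t 9.28 pos [0.4607 0.252  0.1245] yaw_y 89.1 tilt 0.23 w 0.0152 F [ 2.1 -0.3  6.8] q6 -1.28
rotvec(tool) [ 0.002  0.004 -0.001] shift cm cur axes [-11.56 -24.07   7.36] shift in target axes [-11.55 -24.07   7.35]
```

Emit:
apply_moves(steps=[[[0,0,0,-1,0,0,0],[0,0,0,-2.5,0,0,0],[0,0,0,-3,0,0,0],[0,0,0,-3,0,0,0],[0,0,0,-2.5,0,0,0]]])

```text
t: 9.9
ee_pos: [0.4592, 0.2517, 0.2445]
tcp_rot: [0.902, 1.57, 0.886]
ft_force: [0.8, 0.6, -0.6]
grip_width: 0.0156
```

Emit:
apply_moves(steps=[[[0,0,0,0,-2,-0.2,0],[0,0,0,0,-3,-0.2,0],[0,0,0,0,-3.5,-0.2,0],[0,0,0,0,-3.5,-0.2,0],[0,0,0,0,-3.5,-0.2,0]]])

```text
t: 10.52
ee_pos: [0.4458, 0.095, 0.2418]
tcp_rot: [-3.119, 1.568, -3.135]
ft_force: [1.1, -0.1, -1.2]
grip_width: 0.0152
```

Emit:
apply_moves(steps=[[[0,0,0,0,-3.5,-0.2,0],[0,0,0,0,-3,0,0],[0,0,0,0,-2,0,0],[0,0,0,0,0,0,0],[0,0,0,0,0,0,0]]])

```text
t: 11.15
ee_pos: [0.4431, 0.012, 0.2422]
tcp_rot: [2.776, 1.569, 2.76]
ft_force: [0.5, 1.1, -0.8]
grip_width: 0.0156
```

```bash
python3 - <<'E'
from m import *
plan([.53,.01,.237],89)
p=snapshot('scene'); q=snapshot('wrist')
im=np.hstack([cv2.resize(p['img'][170:330,220:400],(450,400),interpolation=2),cv2.resize(q['img'][:,145:495],(350,400))])
cv2.imwrite('pics/i.png',im[:,:,::-1])
E
```

```text
t 11.15 pos [0.4431 0.012  0.2422] yaw_y 89.08 tilt 0.09 w 0.0156 F [ 0.5  1.1 -0.8] q6 -1.8
rotvec(tool) [ 0.001 -0.002 -0.001] shift cm cur axes [ 0.51 -0.07  8.69] shift in target axes [ 0.52 -0.05  8.69]
```

View pics/i.png

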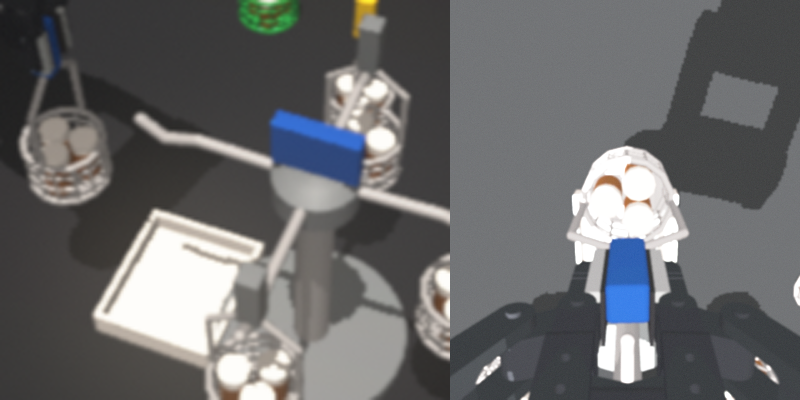

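The scene crop shows the basket held upright, arch open towards the hook tip at scene pixel (276,217), with the hook valley at (287,225). I'll check my hook estimate by projection.

```bash
python3 - <<'E'
from m import *
from scipy.optimize import least_squares
p=snapshot('scene'); t=snapshot('top')
for n,X in dict(tip=(.509,.0107,.207),valley=(.531,.0102,.195),axis250=(.640,.008,.25)).items(): print(n,proj(p,X),proj(t,X))
for n,X in dict(tip=(.509,.0107,.207),blk=(.4431,.012,.253)).items(): print(n,proj(p,X))
f=least_squares(lambda X:np.r_[proj(p,X)-[276,217.2],proj(t,X)-[403.5,224]],[.51,.01,.2]);print(f.x,f.fun)
for c,a,rc in blobs(p,'blue'): print(np.round(c,1),a,rc[1])
E
```

```text
tip [274.2842572  218.04184435] [403.51657089 224.04981553]
valley [286.42616057 226.25914302] [402.00527696 209.12326893]
axis250 [346.95448628 222.84206889] [409.16823079 127.24577323]
tip [274.2842572  218.04184435]
blk [236.30132018 188.85759845]
[0.51011228 0.01156544 0.20858177] [-0.99893622  0.03933447 -0.39978038 -0.73730351]
[33.5 19.1] 642 (73.82353210449219, 21.705881118774414)
[260.1   7.4] 182 (24.40680503845215, 13.312804222106934)
[453.4  62.8] 1476 (40.17174530029297, 49.50212097167969)
[ 21.2 103.3] 847 (16.918352127075195, 55.74736785888672)
[56.2 86.1] 66 (7.0, 13.0)
[326.3 132.5] 152 (19.0, 8.0)
[240.6 184.1] 57 (19.60611915588379, 4.110960960388184)
[346.1 228.1] 735 (39.88216018676758, 20.45154571533203)
```

Agreement within 1–2 mm. Thread the arch over the tip, slowly.

Emit:
apply_moves(steps=[[[0,0,0,0.4,0,1,0],[0,0,0,0,0,2,0],[0,0,0,0,-0.1,2,0],[0,0,0,0,0,2,0],[0,0,0,0,0,1.9,0]]])

```text
t: 11.98
ee_pos: [0.5338, 0.0097, 0.238]
tcp_rot: [2.836, 1.57, 2.821]
ft_force: [0.1, -0.5, -1.4]
grip_width: 0.0156
```

Emit:
apply_moves(steps=[[[0,0,0,0,0,0,0],[0,0,0,0,0,0,0]]])

```text
t: 12.22
ee_pos: [0.5323, 0.0097, 0.2382]
tcp_rot: [2.87, 1.57, 2.854]
ft_force: [0.5, -0.1, -1.7]
grip_width: 0.0151
```

```bash
python3 - <<'E'
from m import *
plan([.532,.011,.2125],89)
p=snapshot('scene'); q=snapshot('wrist')
im=np.hstack([cv2.resize(p['img'][170:290,240:375],(450,400),interpolation=2),cv2.resize(q['img'][:,145:495],(350,400))])
cv2.imwrite('pics/j.png',im[:,:,::-1])
E
```

```text
t 12.22 pos [0.5323 0.0097 0.2382] yaw_y 89.11 tilt 0.07 w 0.0151 F [ 0.5 -0.1 -1.7] q6 -1.76
rotvec(tool) [ 0.002 -0.001 -0.   ] shift cm cur axes [ 2.57  0.13 -0.03] shift in target axes [ 2.57  0.13 -0.03]
```

View pics/j.png

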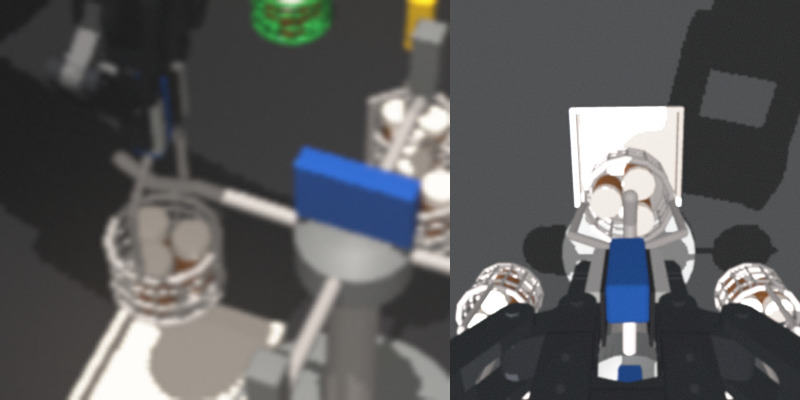

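The hook tip shows beyond the block through the arch (wrist crop (628,205)), centred. Lower gently.

Emit:
apply_moves(steps=[[[0,0,0,0.6,0.1,0,0],[0,0,0,0.8,0,0,0],[0,0,0,0.6,0,0,0],[0,0,0,0.3,0,0,0],[0,0,0,0,0,0,0]]])

```text
t: 12.95
ee_pos: [0.5326, 0.0105, 0.2154]
tcp_rot: [2.804, 1.57, 2.788]
ft_force: [-0.2, -0.4, -0.9]
grip_width: 0.0154
```

Emit:
apply_moves(steps=[[[0,0,0,0.2,0,0,0],[0,0,0,0,0,0,0],[0,0,0,0,0,0,0]]])

```text
t: 13.32
ee_pos: [0.5328, 0.0105, 0.2138]
tcp_rot: [0.554, 1.57, 0.538]
ft_force: [0.0, 0.4, 1.3]
grip_width: 0.0152
```

Contact at the expected height (weight taken over by the hook). One more millimetre, then open gently.

Emit:
apply_moves(steps=[[[0,0,0,0.1,0,0,0],[0,0,0,0,0,0,0],[0,0,0,0,0,0,0.25],[0,0,0,0,0,0,0.3],[0,0,0,0,0,0,0.5]]], squeeze=20)

```text
t: 13.95
ee_pos: [0.5326, 0.0105, 0.2124]
tcp_rot: [2.906, 1.57, 2.89]
ft_force: [0.4, 0.5, 0.0]
grip_width: 0.0418
```

```bash
python3 - <<'E'
from m import *
plan([.532,.011,.3],89)
p=snapshot('scene'); q=snapshot('wrist')
im=np.hstack([cv2.resize(p['img'][170:290,240:375],(450,400),interpolation=2),cv2.resize(q['img'][:,145:495],(350,400))])
cv2.imwrite('pics/k.png',im[:,:,::-1])
E
```

```text
t 13.95 pos [0.5326 0.0105 0.2124] yaw_y 89.1 tilt 0.05 w 0.0418 F [0.4 0.5 0. ] q6 -1.76
rotvec(tool) [ 0.002 -0.001 -0.   ] shift cm cur axes [-8.76  0.05 -0.07] shift in target axes [-8.76  0.05 -0.06]
```

View pics/k.png

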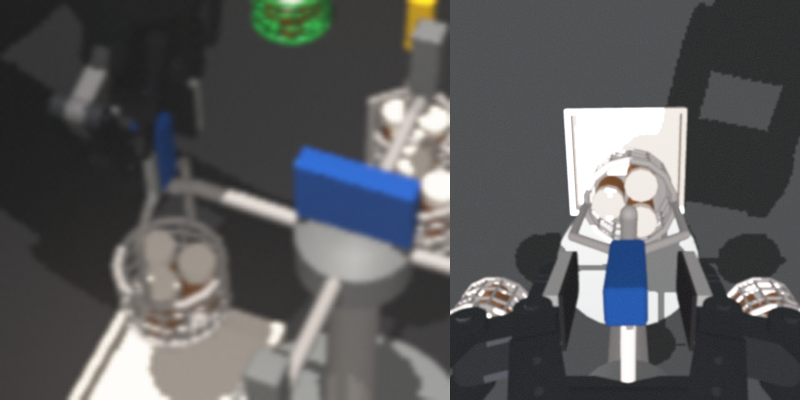

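The basket hangs on the hook with the fingers clear of the block. Rise straight, back away, let it settle, then check.

Emit:
apply_moves(steps=[[[0,0,0,0,0,0,0.6],[0,0,0,-1.5,0,0,0.6],[0,0,0,-3,0,0,0.6],[0,0,0,-4,0,0,0.6],[0,0,0,-4,0,0,0.6]]])

```text
t: 14.68
ee_pos: [0.5325, 0.0105, 0.3388]
tcp_rot: [2.828, 1.57, 2.813]
ft_force: [-0.1, 0.1, -0.2]
grip_width: 0.0514
```

Emit:
apply_moves(steps=[[[0,0,0,0,3,-3,0.6],[0,0,0,0,4,-3,0.6],[0,0,0,0,5,-2,0.6],[0,0,0,0,5,-2,0.6],[0,0,0,0,5,0,0.6]]])

```text
t: 15.3
ee_pos: [0.435, 0.2335, 0.3384]
tcp_rot: [0.509, 1.57, 0.493]
ft_force: [0.5, -0.5, 0.7]
grip_width: 0.051
```

Emit:
apply_moves(steps=[[[0,0,0,0,5,0,0.6],[0,0,0,0,3,0,0.6],[0,0,0,0,0,0,0.6],[0,0,0,0,0,0,0.6],[0,0,0,0,0,0,0.6]]])

```text
t: 15.92
ee_pos: [0.4376, 0.3111, 0.3379]
tcp_rot: [2.099, 1.571, 2.082]
ft_force: [0.3, 0.1, -0.9]
grip_width: 0.0515
```

Emit:
apply_moves(steps=[[[0,0,0,0,0,0,0.6],[0,0,0,0,0,0,0.6],[0,0,0,0,0,0,0.6],[0,0,0,0,0,0,0.6],[0,0,0,0,0,0,0.6]]])

```text
t: 16.55
ee_pos: [0.4374, 0.312, 0.3377]
tcp_rot: [2.781, 1.57, 2.765]
ft_force: [0.3, -1.3, 0.3]
grip_width: 0.0514
```

```bash
cat > chk.py <<'E'
from m import *
plan([.532,.011,.3],89)
t=snapshot('top'); p=snapshot('scene')
for k,im in (('top',t),('scene',p)):
    print(k,'expected',proj(im,(.531,.0105,.223)),[(np.round(c,1).tolist(),int(a)) for c,a,_ in blobs(im,'blue') if c[1]>115])
for c,a,rc in blobs(t,'blue'):
    if a>400: print('bar',np.round([ray(t,*x,.25)[:2] for x in cv2.boxPoints(rc)],3).tolist())
print('yellow',[np.round(d['xyz'],3) for d in find_in(t,'yellow_basket')][:1])
im=np.hstack([cv2.resize(p['img'][170:290,240:375],(400,400),interpolation=2),cv2.resize(t['img'][90:270,300:480],(400,400),interpolation=2)])
cv2.imwrite('pics/l.png',im[:,:,::-1])
E
python3 chk.py
```

```text
t 16.55 pos [0.4374 0.312  0.3377] yaw_y 89.1 tilt 0.02 w 0.0514 F [ 0.3 -1.3  0.3] q6 -1.16
rotvec(tool) [ 0.002 -0.    -0.   ] shift cm cur axes [  3.76 -29.95   9.93] shift in target axes [  3.77 -29.93   9.98]
top expected [405.41304668 208.19548661] [([406.5, 131.2], 625), ([407.0, 207.9], 177), ([178.5, 251.6], 187)]
scene expected [285.15186856 215.17338438] [([326.6, 133.2], 143), ([285.6, 212.5], 247), ([346.0, 228.1], 745)]
bar [[0.667, 0.021], [0.667, 0.002], [0.603, 0.004], [0.603, 0.023]]
yellow [array([0.598, 0.239, 0.039])]
```

View pics/l.png

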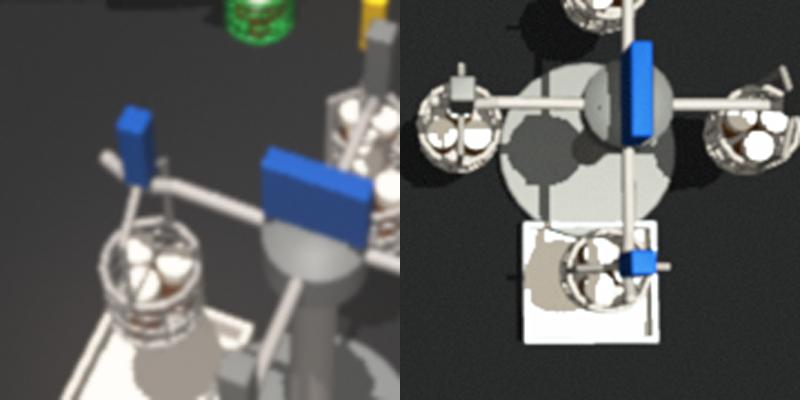

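The basket hangs upright on the hook above the tray, and the yellow one is undisturbed. Wait a moment, confirm it is still and hand in.

Emit:
apply_moves(steps=[[[0,0,0,0,0,0,0.6],[0,0,0,0,0,0,0.6],[0,0,0,0,0,0,0.6],[0,0,0,0,0,0,0.6],[0,0,0,0,0,0,0.6]]])

```text
t: 17.32
ee_pos: [0.4375, 0.312, 0.3377]
tcp_rot: [2.753, 1.57, 2.737]
ft_force: [-0.7, -0.1, -0.5]
grip_width: 0.0515
```

```bash
python3 - <<'E'
import chk
print(chk.job.job_done())
E
```

```text
t 17.32 pos [0.4375 0.312  0.3377] yaw_y 89.1 tilt 0.02 w 0.0515 F [-0.7 -0.1 -0.5] q6 -1.16
rotvec(tool) [ 0.002 -0.    -0.   ] shift cm cur axes [  3.76 -29.95   9.93] shift in target axes [  3.77 -29.93   9.98]
top expected [405.41304668 208.19548661] [([406.5, 131.1], 626), ([407.0, 207.9], 176), ([178.4, 251.7], 186)]
scene expected [285.15186856 215.17338438] [([326.5, 133.1], 141), ([285.5, 212.4], 246), ([346.0, 228.1], 742)]
bar [[0.667, 0.021], [0.667, 0.002], [0.603, 0.004], [0.603, 0.023]]
yellow [array([0.598, 0.236, 0.04 ])]
the job is handed in; nothing more can be done
None
```

The job is done and handed in at about 17 s. I turned the carousel about 30° by its blue handle, then hung the silver blue-handled basket by its arch on the empty hook.

- **Carousel:** before I hung the basket, the arm was within about 0.5° of the tray's centre line. Afterwards the top bar had not moved.
- **Basket:** it hangs upright above the tray. Its block sits within 1–3 px of where I expected it, and two looks about 0.8 s apart matched to 0.1 px, so it was still.
- **Other baskets:** the network found the yellow basket at the same place as at the start, to about 3 mm. I never approached the green look-alike.
- **Forces:** the readings I saw stayed under about 7 N per axis. At hand-in the robot was clear of everything.
- **One slip:** after releasing the handle I moved the wrong way (+x) because of a sign error. Nothing was touched, and I corrected it.

No final check failed or disagreed.

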